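Fit the perforated plate under the rim of the water bath

ROBOT

A 6-joint arm with a two-finger parallel gripper is mounted at the origin on the work surface. World frame = base frame: x ahead of the robot, y to its left, z up, the work surface at z = 0. Lengths are in mm, angles in rad, forces in N, time in s.
With the tool pointing down it reaches from about 350 to 975 mm from the base axis. Payload 7.1 kg.
Tool frame: the origin (TCP) lies at the very end of the fingers, on their centre line; the grasp point (between the pads) lies 19 mm behind it; y points along the fingers, z is the direction in which the jaws open and shut, and the axes are right-handed (so a half turn about y gives the same grasp; the last joint's range is limited). The gripper opens to 88 mm and grips with 3 to 60 N. Pads are 20 mm wide; open, the fingers measure 115 mm over their backs; the gripper's body (75 mm by 178 mm) begins 61 mm behind the grasp point.
Start: joints at [-1.161, 0.423, 1.63, -0, 1.089, -0.019], TCP at [259.877, -568.391, 222.675] pointing down, gripper open.
Joint ranges: [-3, 3], [-0.9, 2.11], [0.09, 2.58], [-1.31, 4.45], [0.11, 2.69], [-2.54, 2.54]. Speed limits (rad/s): [2.39, 2.39, 3.01, 3.14, 3.14, 3.14].

INTERFACE

Orientations are given as a rotation vector (axis times angle).
In Python, from workcell import ctrl gives the robot as it stands.
- The arm moves only by the shell command python3 -m jog 'ROWS'. ROWS is JSON, a list of rows, each a list of 3 entries, a list of its own where there are three numbers: the opening, from 0 (shut) to 1 (fully open), then the shift along the tool's x, y, z in cm, then the turn, a rotation vector about the tool's x, y, z in rad. In form: [[claw, [dx, dy, dz], [wx, wy, wz]], ...]. A call has 1 to 8 rows; each row is the pose to reach, as a shift and turn from the pose commanded when the call began, along the tool's axes at that moment; what a row does not reach only later rows make up. A row lasts 1/10 s, in which the tool goes at most 50 mm and 8.59 degrees, less where a joint would pass 70% of its speed; a pose out of reach is approached as far as the arm can. A call with a gripper value outside its range is refused whole. The fingers move at their own pace and stop on an object; the grip force is fixed at half the most. Time passes only in rows, so rows that repeat a pose let the fingers close. It gives the time, the measured TCP pose, the force and the opening at its end, in the units of the state.
- ctrl.get_obs(): the state, without advancing time (a new reading comes with each control period).
- ctrl.get_image(name): name is "side" or "top"; returns a dict with "color" (420x560x3 uint8, red, green, blue), "z_map" (420x560 float32, mm along the optical axis (not along the pixel's ray), 0 where there is no reading), "fx", "fy", "cx", "cy" (pixels), "pose" (4x4, takes a point from camera to world coordinates). Camera axes: x right, y down, z forward; pixel columns grow to the right and rows downward; lengths in mm; the calibration is good to about 2 mm. A picture is of the moment at which its call begins.
- ctrl.close_job(): hands the job in, once; it reports no verdict.
The state is a dict: "t": time; "qpos": joint angles; "qvel": joint speeds; "joint_torque": joint torques, N m; "ee_pos": TCP position; "orientation": TCP orientation; "ft_force": force on the tool from outside, world axes, zero at the start; "moment": the same for the moment, N m; "width": finger opening in mm.
Only numpy, scipy, OpenCV 4.12 (cv2) and the standard library are available. Lean on these libraries where they do the work, as an engineer would, in place of code of your own. Each camera call takes 0.05 s, during which the arm holds its last target.

TASK

Get the water bath ready: take the perforated plate from the green tray, tilt it in through the mouth of the bath with its low end under the wide lip, and lower it gently until it bears flat on the two support rails inside. Leave it fully home against the tank's end wall under the narrow lip, so that both ends are caught under the lips. Do not drop, force or bang it or push on the bath with hand or arm, let go at the end, and leave the bottle, the jar and the flask alone.

Things in the scene. Friction and masses are not known exactly. Their poses are not given: they have to be found in the camera images.
- bath: Water bath, fixed: white casing 282 (x) by 190 (y) mm, steel rim 150 mm above the table, grey control head 125 mm high outside its +x end (x = +135 to +205). Origin: on the table under the centre of the mouth; z up; x along the tank towards the control head. Tank side walls at y = -81 and +81, no lips there. Tank floor at z = 40, heater tube up to 56.
- mouth (a point): Centre of the bath's mouth at the level of the rim's top, z = 150 in the bath's frame, axes as the bath. The mouth is 224 (x) by 162 (y) mm: x from -112 to +112. Below it the tank is longer, x from -132 to +120: steel lips 4 mm thick (z = 146 to 150) overhang both ends.
- wide_lip (a point): Middle of the free edge of the wide lip, at x = -112, z = 150 in the bath's frame, axes as the bath. It overhangs 20 mm: the tank's end wall is at x = -132. Below it a level support rail crosses the tank, x = -132 to -100. The two rails have the same height, which differs from day to day and is not measured: tops at z = 92 to 116 (34 to 58 below the rim), to be found by feel.
- narrow_lip (a point): Middle of the free edge of the narrow lip, at x = +112, z = 150 in the bath's frame, axes as the bath. It overhangs 8 mm: the tank's end wall, against which the plate is pushed home, is at x = +120. Below it the second support rail, x = +92 to +120, level with the first.
- plate: Rigid perforated aluminium plate 238 (x) by 150 (y) by 4 mm, 0.3 to 0.65 kg, same either way round, flat in the tray, handle up. Origin: centre of underside; z up through the handle. Longer than the mouth, it goes in tilted 25 to 30 degrees; with the low end near the wall under the wide lip the other clears the narrow lip by about 6 mm. Home, its centre is at x = +1, y = 0 of the bath.
- plate_grip (a point): Middle of the black grip bar of the plate's handle: 49 mm above the plate's underside, over its centre. The bar is a flat-sided bar 12 mm thick (plate x), 86 mm long (plate y) and 16 mm high (41 to 57 mm above the underside), on two 8 mm posts at y = -35 and +35.
- tray: Shallow green tray, 300 (x) by 220 (y) by 22 mm high, walls and floor 5 mm, fixed. Origin: centre of its underside, on the table.
- bottle: White bottle with blue cap, 66 mm across, 190 mm high, loose; a bystander. Origin: centre of its underside.
- jar: Yellow jar with black cap, 60 mm across, 95 mm high, loose; a bystander. Origin: centre of its underside.
- flask: Conical glass flask with black stopper, 72 mm across at the foot, 128 mm high, loose, between bath and tray; a bystander. Origin: centre of its underside.

How it is judged (in metres and radians):
On the way:
1. the plate is set down by hand: held in the fingers, flat and bearing on the bath's rails (contact force between plate and bath above 1 N and contact force between the fingers and plate above 1 N and angle between plate's own z axis and vertical below 0.05 rad and z of plate in the frame of bath between 0.089 and 0.119 m), for 0.1 s.
At the end, for the whole second after the job is handed in: The plate lies at rest inside the bath, flat (within 0.03 rad) on both support rails (underside 89 to 119 mm above the bath's origin), square with the tank (within 0.045 rad), within 3 mm of touching the tank end wall under the narrow lip, so that both ends are under the lips (z of plate in the frame of bath between 0.089 and 0.119 m and angle between plate's own z axis and vertical below 0.03 rad and x of plate in the frame of bath between -0.002 and 0.004 m and y of plate in the frame of bath between -0.009 and 0.009 m and angle between the x axis of plate and the x axis of bath, either way round below 0.045 rad and linear speed of plate below 0.01 m/s).
It fails at once if the plate is forced or banged against the bath: more than 40 N between them (contact force between plate and bath above 40 N).
It fails at once if the plate is dropped: it falls faster than 0.25 m/s (about 3 mm of free fall) out of the fingers (contact force between the fingers and plate below 0.1 N and linear speed of plate above 0.25 m/s).
It fails at once if hand or arm pushes on the bath with more than 20 N (contact force between any of the fingers, the arm and bath above 20 N).
It fails at once if the bottle, the jar or the flask is moved by more than 20 mm or tipped (distance of any of bottle, jar, flask from where it was at the start of the episode above 0.02 m or angle between any of bottle, jar, flask's own z axis and vertical above 0.3 rad).
It also fails if it takes over 67 s, if anything falls off the work surface, if the arm or the gripper's body presses on something with over 40 N, if the wrist force passes 120 N, or if a joint passes its speed limit or range.

## Working session

There is one attempt and no reset: what is moved stays moved. The work goes in short steps, Python scripts to look and compute and a shell command to move; the robot and the scene stay as the last step left them, time stands still between calls to the robot, and variables do not carry over. Pictures are saved under pics/ and viewed, and the job is handed in when it is done.

```bash
mkdir -p pics; ls; python3 - <<'E'
from workcell import ctrl
import cv2,numpy as np
print(ctrl.get_obs())
for n in("side","top"):
    d=ctrl.get_image(n); cv2.imwrite(f"pics/{n}0.png",d["color"][:,:,::-1])
    np.savez(f"{n}0.npz",**d); print(n,d["fx"],d["fy"],d["cx"],d["cy"],d["pose"].round(4).tolist())
E
```

```text
pics
{'t': 0.0, 'qpos': array([-1.16100843e+00,  4.23849342e-01,  1.63066335e+00, -5.16729434e-07,
        1.08859663e+00, -1.89750195e-02]), 'qvel': array([-1.32001862e-04, -6.04987428e-04, -6.99142474e-04, -3.55893081e-04,
       -1.32047948e-03,  9.42623453e-05]), 'joint_torque': array([-1.49622396e-03, -5.44634485e+01, -2.73665106e+01,  6.44056569e-02,
        2.28396471e-02, -1.34722177e-04]), 'ee_pos': array([ 259.66224553, -567.90998926,  221.90685671]), 'orientation': array([-0.43240596,  1.98613227, -1.98311054]), 'ft_force': array([ 0.08589713, -0.3844123 ,  0.36212713]), 'moment': array([-0.03072097, -0.03466448, -0.02762302]), 'width': 88.31724028539554}
side 456.86655999079875 456.86655999079875 274.2686144964738 214.802596930252 [[0.9981, -0.0553, 0.0255, 557.425], [-0.0582, -0.7411, 0.6689, -529.6456], [-0.0181, -0.6691, -0.743, 710.5236], [0.0, 0.0, 0.0, 1.0]]
top 537.8092237324985 537.8092237324985 273.55242901949055 214.44059947551142 [[-0.0066, -0.9873, 0.1586, 411.6067], [-0.9999, 0.0082, 0.0094, -16.291], [-0.0106, -0.1585, -0.9873, 1242.7357], [0.0, 0.0, 0.0, 1.0]]
```

View pics/side0.png

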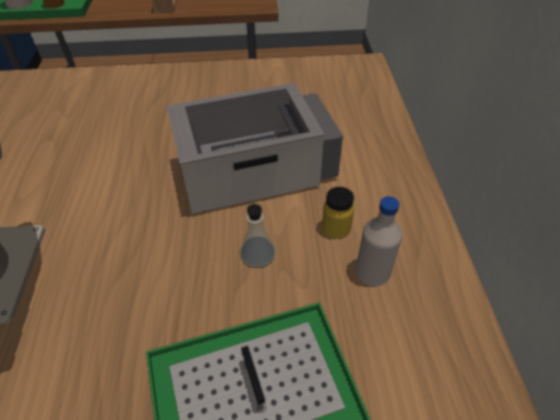

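View pics/top0.png

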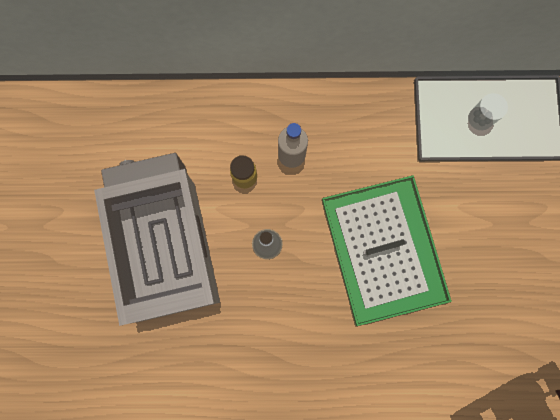

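```bash
cat > h.py <<'E'
import numpy as np,cv2
def load(n): return dict(np.load(n))
def ray(d,u,v):
    P=d["pose"]; r=P[:3,:3]@np.array([(u-d["cx"])/d["fx"],(v-d["cy"])/d["fy"],1.]); return P[:3,3],r
def onz(d,u,v,z):
    o,r=ray(d,u,v); return o+r*(z-o[2])/r[2]
def tri(d1,p1,d2,p2):
    o1,r1=ray(d1,*p1);o2,r2=ray(d2,*p2)
    s=np.linalg.lstsq(np.c_[r1,-r2],o2-o1,rcond=None)[0]
    a=o1+s[0]*r1;b=o2+s[1]*r2; return (a+b)/2,np.linalg.norm(a-b)
def proj(d,p):
    P=d["pose"]; q=P[:3,:3].T@(np.asarray(p)-P[:3,3]); return q[:2]/q[2]*d["fx"]+[d["cx"],d["cy"]]
def cloud(d):
    z=d["z_map"];v,u=np.mgrid[:z.shape[0],:z.shape[1]]
    q=np.stack([(u-d["cx"])/d["fx"]*z,(v-d["cy"])/d["fy"]*z,z],-1)
    return q@d["pose"][:3,:3].T+d["pose"][:3,3]
E
python3 - <<'E'
from h import *
t=load("top0.npz");s=load("side0.npz")
for d,n in((t,"top"),(s,"side")):
    c=cloud(d); ok=d["z_map"]>0
    m=ok&(c[...,2]>144)&(c[...,2]<156)&(c[...,1]>0)
    cv2.imwrite(f"pics/rim_{n}.png",(m*255).astype(np.uint8))
    print(n,m.sum(),np.median(c[m],axis=0), "table z",np.median(c[ok&(abs(c[...,2])<12)][:,2]))
a=t["color"][140:340,80:460,::-1]; cv2.imwrite("pics/tz.png",cv2.resize(a,None,fx=2.1,fy=2.1,interpolation=cv2.INTER_CUBIC))
a=s["color"][70:420,140:420,::-1]; cv2.imwrite("pics/sz.png",cv2.resize(a,None,fx=1.7,fy=1.7,interpolation=cv2.INTER_CUBIC))
E
```

```text
top 4607 [486.4198696  239.25302583 150.14297275] table z 0.42620432577666634
side 3773 [527.1908397  234.09742478 150.68606473] table z 1.0264382850205607
```

View pics/rim_top.png

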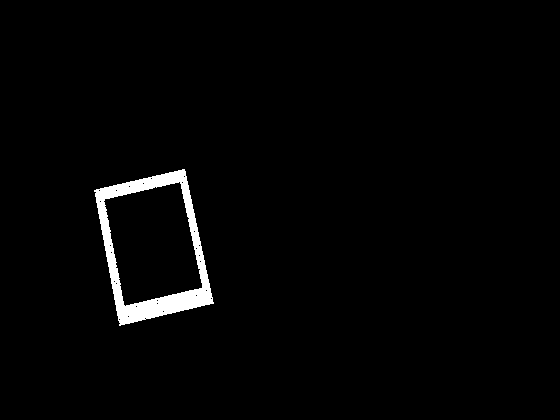

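View pics/tz.png

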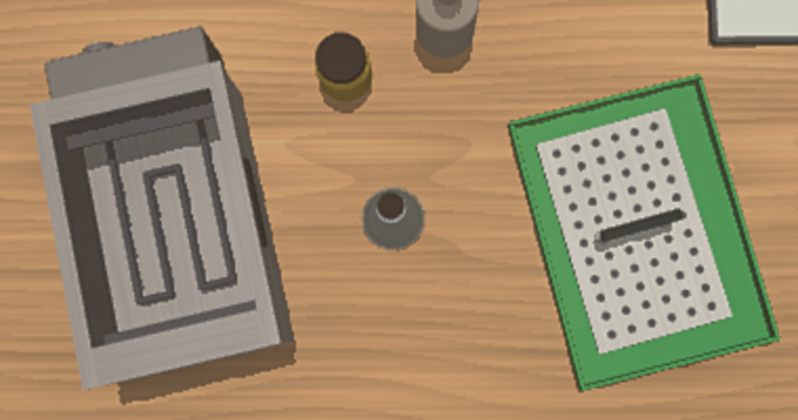

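View pics/sz.png

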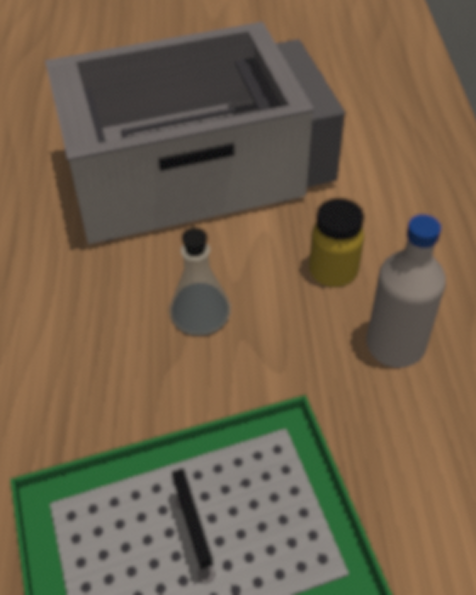

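View pics/rim_side.png

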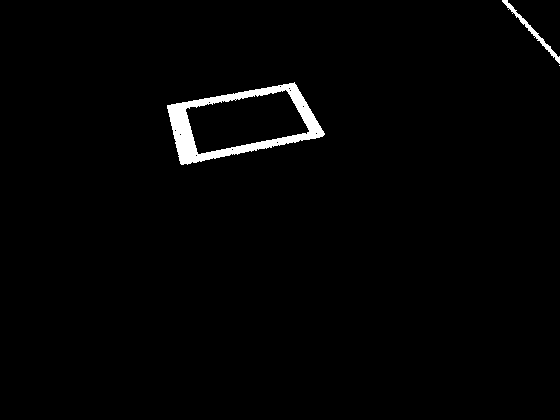

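```bash
cat >> h.py <<'E'
def mouth(d):
    c=cloud(d); m=((d["z_map"]>0)&(c[...,2]>144)&(c[...,2]<156)&(c[...,1]>50)&(c[...,0]<700)).astype(np.uint8)
    m=cv2.morphologyEx(m,cv2.MORPH_CLOSE,np.ones((3,3)))
    cs,h=cv2.findContours(m,cv2.RETR_CCOMP,cv2.CHAIN_APPROX_NONE)
    k=[i for i in range(len(cs)) if h[0][i][3]>=0]; hole=max((cs[i] for i in k),key=cv2.contourArea)
    out=max((cs[i] for i in range(len(cs)) if h[0][i][3]<0),key=cv2.contourArea)
    r=[]
    for q in(hole,out):
        w=np.array([onz(d,*p[0],150)[:2] for p in q],np.float32); r.append(cv2.minAreaRect(w))
    return r
E
python3 - <<'E'
from h import *
t=load("top0.npz");s=load("side0.npz")
for d in(t,s):
    for r in mouth(d): print(r)
# grip bar
pts={}
for n,d,box in(("top",t,(340,220,420,270)),("side",s,(230,340,275,410))):
    g=d["color"].max(2); m=np.zeros_like(g); x0,y0,x1,y1=box; m[y0:y1,x0:x1]=(g[y0:y1,x0:x1]<48)*255
    cs,_=cv2.findContours(m,cv2.RETR_EXTERNAL,cv2.CHAIN_APPROX_NONE); q=max(cs,key=cv2.contourArea)
    r=cv2.minAreaRect(q); print(n,r); pts[n]=r[0]
    c=cloud(d); mm=m>0; print(np.percentile(c[mm][:,2],[5,50,75,90]))
    hi=(c[...,2]>68-10)&(c[...,2]<75); 
    b=np.zeros_like(hi);b[y0:y1,x0:x1]=1; hi&=b
    w=c[hi]; print("bar cloud",len(w),w.mean(0),w[:,2].max())
    r=cv2.minAreaRect(w[:,:2].astype(np.float32)); print(r)
print(tri(t,pts["top"],s,pts["side"]))
# tray: green; plate white
c=cloud(t); hsv=cv2.cvtColor(t["color"],cv2.COLOR_RGB2HSV)
gm=((hsv[...,0]>45)&(hsv[...,0]<80)&(hsv[...,1]>120)).astype(np.uint8)
cs,_=cv2.findContours(gm,cv2.RETR_EXTERNAL,cv2.CHAIN_APPROX_NONE); q=max(cs,key=cv2.contourArea)
print("tray",cv2.minAreaRect(np.array([onz(t,*p[0],22)[:2] for p in q],np.float32)))
m=np.zeros_like(gm); cv2.drawContours(m,[q],-1,1,-1)
pm=((m>0)&(hsv[...,1]<60)&(hsv[...,2]>90)).astype(np.uint8)
pm=cv2.morphologyEx(pm,cv2.MORPH_CLOSE,np.ones((9,9))); 
cs,_=cv2.findContours(pm,cv2.RETR_EXTERNAL,cv2.CHAIN_APPROX_NONE); q=max(cs,key=cv2.contourArea)
print("plate",cv2.minAreaRect(np.array([onz(t,*p[0],9)[:2] for p in q],np.float32)), np.median(c[pm>0][:,2]))
# rail heights: pixel sample
for u,v in((150,203),(130,206),(170,198),(150,210),(160,203),(165,295),(150,299),(180,291),(160,250)): print(u,v,c[v,u].round(1))
E
```

```text
((530.96923828125, 242.98297119140625), (227.3653106689453, 164.7897186279297), 12.856167793273926)
((525.5928344726562, 242.26100158691406), (285.1141662597656, 193.31472778320312), 12.86080551147461)
((532.6207885742188, 241.26654052734375), (226.49725341796875, 160.46084594726562), 12.78366470336914)
((527.7505493164062, 240.03701782226562), (285.6942138671875, 201.67665100097656), 12.956317901611328)Traceback (most recent call last):
  File "<stdin>", line 9, in <module>
ValueError: max() iterable argument is empty
```

```bash
python3 - <<'E'
from h import *
t=load("top0.npz");s=load("side0.npz")
pts={}
for n,d,box in(("top",t,(340,220,420,270)),("side",s,(230,340,275,410))):
    g=d["color"].max(2).astype(float); x0,y0,x1,y1=box; 
    print(n,np.percentile(g[y0:y1,x0:x1],[1,5,10,20,50]))
    c=cloud(d)
    b=np.zeros(g.shape,bool);b[y0:y1,x0:x1]=1; hi=b&(c[...,2]>52)&(c[...,2]<80)
    w=c[hi]; print("bar cloud",len(w),w.mean(0),np.percentile(w[:,2],[5,50,95]))
    print(cv2.minAreaRect(w[:,:2].astype(np.float32)))
    m=(hi*255).astype(np.uint8)
    cs,_=cv2.findContours(m,cv2.RETR_EXTERNAL,cv2.CHAIN_APPROX_NONE); r=cv2.minAreaRect(max(cs,key=cv2.contourArea)); print(r); pts[n]=r[0]
print(tri(t,pts["top"],s,pts["side"]))
c=cloud(t); hsv=cv2.cvtColor(t["color"],cv2.COLOR_RGB2HSV)
gm=((hsv[...,0]>45)&(hsv[...,0]<80)&(hsv[...,1]>120)).astype(np.uint8)
cs,_=cv2.findContours(gm,cv2.RETR_EXTERNAL,cv2.CHAIN_APPROX_NONE); q=max(cs,key=cv2.contourArea)
print("tray",cv2.minAreaRect(np.array([onz(t,*p[0],22)[:2] for p in q],np.float32)))
m=np.zeros_like(gm); cv2.drawContours(m,[q],-1,1,-1)
pm=((m>0)&(hsv[...,1]<60)&(hsv[...,2]>90)).astype(np.uint8)
pm=cv2.morphologyEx(pm,cv2.MORPH_CLOSE,np.ones((9,9))); 
cs,_=cv2.findContours(pm,cv2.RETR_EXTERNAL,cv2.CHAIN_APPROX_NONE); q=max(cs,key=cv2.contourArea)
print("plate",cv2.minAreaRect(np.array([onz(t,*p[0],9)[:2] for p in q],np.float32)), np.median(c[pm>0][:,2]))
O=np.array([531.8,242.1]);a=np.radians(12.86);R=np.array([[np.cos(a),-np.sin(a)],[np.sin(a),np.cos(a)]])
for n,d in(("top",t),("side",s)):
    c=cloud(d); b=(c[...,:2]-O)@R; z=c[...,2]
    for lo,hi in((-131,-101),(-110,-101),(94,119),(94,110),(-80,80)):
        k=(d["z_map"]>0)&(b[...,0]>lo)&(b[...,0]<hi)&(abs(b[...,1])<70)&(z<140); 
        print(n,lo,hi,k.sum(),np.percentile(z[k],[5,25,50,75,95]).round(1) if k.any() else "")
E
```

```text
top [ 64.    78.95  98.   138.   194.  ]
bar cloud 223 [ 527.76197628 -249.94718919   61.4699302 ] [57.64586334 61.57117502 65.38198861]
((528.1168212890625, -250.6989288330078), (12.079951286315918, 86.45406341552734), 15.414093017578125)
((385.16094970703125, 246.57492065429688), (5.585190773010254, 39.28893280029297), 74.35775756835938)
side [ 24.  26.  34.  69. 125.]
bar cloud 509 [ 530.28495446 -254.07490242   61.82456342] [57.90671844 62.10765911 64.02632318]
((529.802001953125, -251.537353515625), (11.910676956176758, 86.23381805419922), 15.210113525390625)
((252.90843200683594, 373.8341979980469), (59.186824798583984, 8.820457458496094), 72.97947692871094)
(array([ 529.37828771, -251.28418819,   53.82277108]), np.float64(1.7182290303253402))
tray ((417.1643981933594, -290.83074951171875), (49.66599655151367, 158.1006622314453), 34.94204330444336)Traceback (most recent call last):
  File "<stdin>", line 21, in <module>
ValueError: max() iterable argument is empty
```

```bash
python3 - <<'E'
from h import *
t=load("top0.npz");s=load("side0.npz")
O=np.array([531.8,242.1]);a=np.radians(12.86);R=np.array([[np.cos(a),-np.sin(a)],[np.sin(a),np.cos(a)]])
for n,d in(("top",t),("side",s)):
    c=cloud(d); b=(c[...,:2]-O)@R; z=c[...,2]
    for lo,hi in((-131,-101),(-110,-101),(94,119),(94,110),(-80,80)):
        k=(d["z_map"]>0)&(b[...,0]>lo)&(b[...,0]<hi)&(abs(b[...,1])<70)&(z<140)&(z>30); 
        print(n,lo,hi,k.sum(),np.percentile(z[k],[5,25,50,75,95]).round(1) if k.any() else "")
    k=(c[...,2]>8)&(c[...,2]<16)&(abs(c[...,0]-529)<170)&(abs(c[...,1]+251)<120)
    print("plate",cv2.minAreaRect(c[k][:,:2].astype(np.float32)),np.median(z[k]))
    k=(c[...,2]>17)&(c[...,2]<30)&(abs(c[...,0]-529)<190)&(abs(c[...,1]+251)<180)
    print("traytop",cv2.minAreaRect(c[k][:,:2].astype(np.float32)),np.median(z[k]))
# bystanders' tops by height (bath frame and world)
c=cloud(t)
for nm,(u,v) in dict(cap=(294,130),jar=(243,165),flask=(266,238)).items():
    print(nm,c[v,u].round(0))
from scipy.spatial.transform import Rotation as Ro
from workcell import ctrl
o=ctrl.get_obs();print(Ro.from_rotvec(o["orientation"]).as_matrix().round(3))
E
```

```text
top -131 -101 284 [107.4 109.4 111.  112.5 114.7]
top -110 -101 284 [107.4 109.4 111.  112.5 114.7]
top 94 119 1077 [ 38.2  43.5 110.  112.1 114.6]
top 94 110 810 [ 37.8  41.4 108.9 111.8 114.3]
top -80 80 4248 [36.8 39.3 41.2 49.  57.5]
plate ((526.0386962890625, -252.30996704101562), (299.6873779296875, 225.80841064453125), 12.360506057739258) 9.903029501293759
traytop ((527.1848754882812, -258.43975830078125), (300.50604248046875, 221.1810760498047), 13.894804954528809) 21.445472277376666
side -131 -101 106 [110.2 111.4 112.2 113.1 114. ]
side -110 -101 106 [110.2 111.4 112.2 113.1 114. ]
side 94 119 380 [ 49.6 110.9 111.9 112.7 113.7]
side 94 110 247 [ 51.  111.  112.  112.7 113.7]
side -80 80 367 [39.8 41.8 53.4 56.  57.6]
plate ((527.055419921875, -250.7228240966797), (291.3916015625, 198.23342895507812), 13.715048789978027) 9.5854185026746
traytop ((526.9699096679688, -250.4615478515625), (300.4586486816406, 205.93568420410156), 13.821925163269043) 21.75347425815596
cap [753. -49. 194.]
jar [707.  61.  94.]
flask [541.  10. 128.]
[[-0.909 -0.001  0.416]
 [-0.416  0.001 -0.909]
 [-0.    -1.    -0.001]]
```

```bash
cat >> h.py <<'E'
from scipy.spatial.transform import Rotation as Ro
B0=np.array([531.8,242.1,0.]); BY=12.86
def toolR(yaw,tilt):
    # tool z = plate x (yaw deg, high +x end by tilt deg), y = -plate normal
    P=Ro.from_euler("ZY",[yaw,-tilt],degrees=True).as_matrix()
    return np.c_[np.cross(-P[:,2],P[:,0]),-P[:,2],P[:,0]]
def go(p,R):
    from workcell import ctrl
    o=ctrl.get_obs(); R0=Ro.from_rotvec(o["orientation"]).as_matrix()
    print("t",round(o["t"],2),"pos",o["ee_pos"].round(1),"F",o["ft_force"].round(1),"w",round(o["width"],1),"q",o["qpos"].round(2))
    print("shift cm",(R0.T@(np.asarray(p)-o["ee_pos"])/10).round(2),"turn",Ro.from_matrix(R0.T@R).as_rotvec().round(4))
def bathtcp(cx,cz,tilt,cy=0,yaw=0,k=30.):
    # plate underside centre in bath frame -> world TCP, tool rotation; k = height of TCP above underside
    R=toolR(BY+yaw,tilt); Rb=Ro.from_euler("z",BY,degrees=True).as_matrix()
    return B0+Rb@np.array([cx,cy,cz])-R[:,1]*k, R
E
python3 -c "
from h import *
go([529,-251,120],toolR(15.3,0))"
```

```text
t 0.1 pos [ 259.7 -568.   222. ] F [ 0.6  0.5 -0.5] w 88.1 q [-1.16  0.42  1.63 -0.    1.09 -0.02]
shift cm [-37.67  10.22 -17.62] turn [ 1.100e-03 -1.409e+00 -9.000e-04]
```

```bash
R='[1,[-37.7,10.2,-17.6],[0,-1.409,0]]'; python3 -m jog '[[1,[-37.7,10.2,-17.6],[0,-1.409,0]],[1,[-37.7,10.2,-17.6],[0,-1.409,0]],[1,[-37.7,10.2,-17.6],[0,-1.409,0]],[1,[-37.7,10.2,-17.6],[0,-1.409,0]],[1,[-37.7,10.2,-17.6],[0,-1.409,0]],[1,[-37.7,10.2,-17.6],[0,-1.409,0]],[1,[-37.7,10.2,-17.6],[0,-1.409,0]],[1,[-37.7,10.2,-17.6],[0,-1.409,0]]]'; python3 -c "
from h import *
go([529,-251,120],toolR(15.3,0))"
```

```text
t: 0.9
ee_pos: [512.5, -270.8, 126.7]
orientation: [-1.239, 1.162, -1.162]
ft_force: [-0.2, 0.1, 0.1]
width: 87.6
t 0.9 pos [ 512.5 -270.8  126.7] F [-0.2  0.1  0.1] w 87.6 q [-0.51  0.48  1.8  -0.    0.86 -0.57]
shift cm [-1.87  0.67  1.77] turn [ 3.000e-04 -2.029e-01 -2.000e-04]
```

```bash
python3 -m jog '[[1,[-1.87,0.67,1.77],[0,-0.203,0]],[1,[-1.87,0.67,1.77],[0,-0.203,0]],[1,[-1.87,0.67,1.77],[0,-0.203,0]],[1,[-1.87,0.67,1.77],[0,-0.203,0]]]'; python3 - <<'E'
from h import *
from workcell import ctrl
go([529,-251,120],toolR(15.3,0))
for n in("top","side"):
    d=ctrl.get_image(n); np.savez(n+"1.npz",**d)
    a=d["color"][...,::-1]; a=a[180:330,300:470] if n=="top" else a[250:420,140:380]
    cv2.imwrite(f"pics/{n}1.png",cv2.resize(a,None,fx=3,fy=3))
E
```

```text
t: 1.3
ee_pos: [528.1, -252.9, 120.6]
orientation: [-1.321, 1.016, -1.016]
ft_force: [0.4, 0.7, -0.5]
width: 88.0
t 1.3 pos [ 528.1 -252.9  120.6] F [ 0.4  0.7 -0.5] w 88.0 q [-0.47  0.5   1.79 -0.    0.86 -0.73]
shift cm [-0.16  0.06  0.14] turn [ 0.0004 -0.0078 -0.0003]
```

View pics/side1.png

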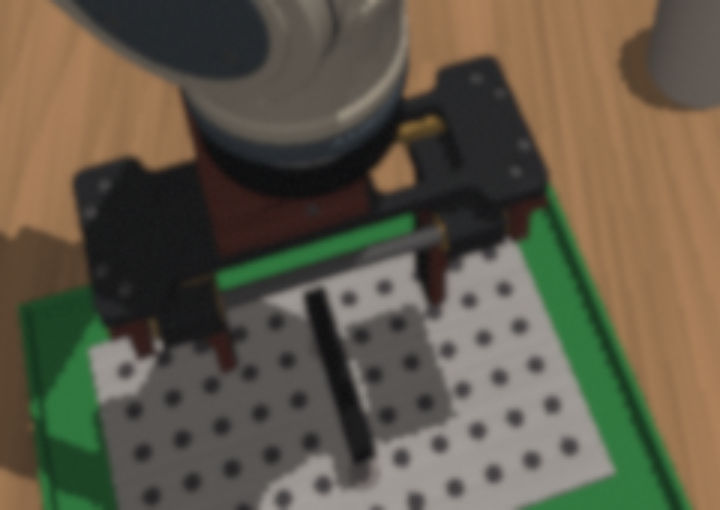

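View pics/top1.png

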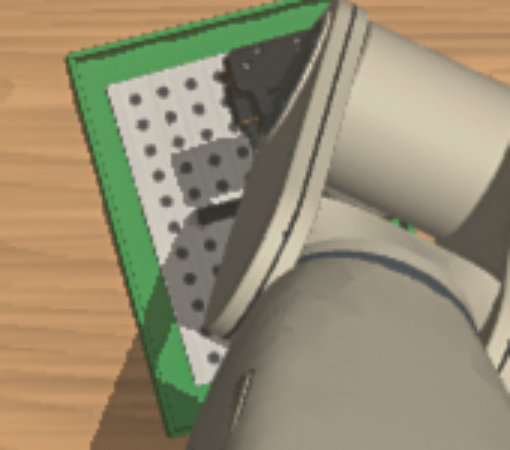

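The side picture shows the open fingers straddling the bar (bar about (335,375) in the crop), and it agrees with the top view. I'll descend to a grasp height of 54 mm.

```bash
python3 -m jog '[[1,[-0.16,4,0.14],[0,0,0]],[1,[-0.16,7,0.14],[0,0,0]],[1,[-0.16,8.5,0.14],[0,0,0]],[1,[-0.16,8.5,0.14],[0,0,0]],[0,[-0.16,8.5,0.14],[0,0,0]],[0,[-0.16,8.5,0.14],[0,0,0]],[0,[-0.16,8.5,0.14],[0,0,0]],[0,[-0.16,8.5,0.14],[0,0,0]]]'; python3 -m jog '[[0,[0,0,0],[0,0,0]],[0,[0,0,0],[0,0,0]],[0,[0,0,0],[0,0,0]],[0,[0,0,0],[0,0,0]],[0,[0,0,0],[0,0,0]],[0,[0,0,0],[0,0,0]]]';  python3 -c "
from h import *
go([529,-251,35],toolR(15.3,0))"
```

```text
t: 2.2
ee_pos: [529.8, -251.3, 36.8]
orientation: [-1.321, 1.013, -1.016]
ft_force: [0.2, 0.6, -0.6]
width: 59.5
t: 2.8
ee_pos: [529.1, -250.9, 35.6]
orientation: [-1.322, 1.015, -1.014]
ft_force: [1.2, 0.2, -0.6]
width: 12.1
t 2.8 pos [ 529.1 -250.9   35.6] F [ 1.2  0.2 -0.6] w 12.1 q [-0.46  0.63  1.81 -0.    0.7  -0.72]
shift cm [ 0.01  0.06 -0.01] turn [ 0.0003 -0.0059 -0.0002]
```

```bash
python3 -m jog '[[0,[0,-0.3,0],[0,0,0]],[0,[0,-0.8,0],[0,0,0]],[0,[0,-1.5,0],[0,0,0]],[0,[0,-3,0],[0,0,0]],[0,[0,-5,0],[0,0,0]],[0,[0,-5,0],[0,0,0]],[0,[0,-5,0],[0,0,0]]]'; python3 - <<'E'
from h import *
from workcell import ctrl
go([529,-251,300],toolR(12.86,0))
d=ctrl.get_image("side"); cv2.imwrite(f"pics/side2.png",d["color"][...,::-1])
E
```

```text
t: 3.5
ee_pos: [529.6, -251.2, 86.6]
orientation: [-1.321, 1.013, -1.016]
ft_force: [0.8, 1.2, -3.0]
width: 11.6
t 3.5 pos [ 529.6 -251.2   86.6] F [ 0.8  1.2 -3. ] w 11.6 q [-0.46  0.55  1.8   0.    0.79 -0.72]
shift cm [-1.000e-02 -2.134e+01 -3.000e-02] turn [-0.0014  0.0365  0.0012]
```

View pics/side2.png

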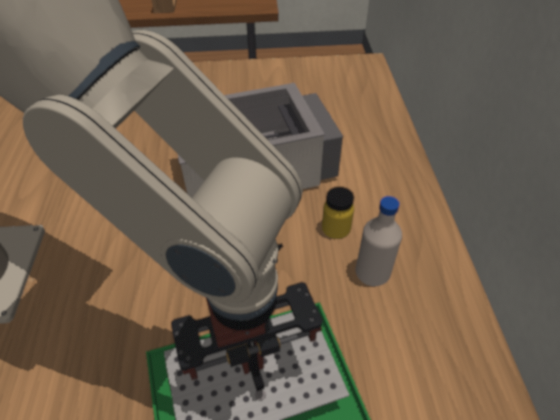

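```bash
python3 -m jog '[[0,[0,-3,0],[0,0,0]],[0,[0,-7,0],[0,0.01,0]],[0,[0,-11,0],[0,0.02,0]],[0,[0,-15,0],[0,0.03,0]],[0,[0,-19,0],[0,0.0365,0]],[0,[0,-21.3,0],[0,0.0365,0]],[0,[0,-21.3,0],[0,0.0365,0]]]'; python3 - <<'E'
from h import *
p,R=bathtcp(0,262,0,k=30.6); print(p); p[2]=292
go(p,R)
E
```

```text
t: 4.25
ee_pos: [530.7, -251.7, 301.6]
orientation: [-1.306, 1.037, -1.047]
ft_force: [-0.0, -0.1, -3.5]
width: 11.8
[531.8 242.1 292.6]
t 4.25 pos [ 530.7 -251.7  301.6] F [-0.  -0.1 -3.5] w 11.8 q [-0.46  0.28  1.64  0.    1.21 -0.69]
shift cm [-48.12   0.83  11.1 ] turn [-0.0043  0.0001  0.0035]
```

```bash
python3 -m jog '[[0,[-2,0,0.46],[0,0,0]],[0,[-5,0,1.15],[0,0,0]],[0,[-9,0,2.1],[0,0,0]],[0,[-13,0,3],[0,0,0]],[0,[-17,0,3.92],[0,0,0]],[0,[-21,0,4.84],[0,0,0]],[0,[-25,0,5.77],[0,0,0]],[0,[-29,0,6.7],[0,0,0]]]'; python3 -m jog '[[0,[-4,0,0.9],[0,0,0]],[0,[-8,0,1.8],[0,0,0]],[0,[-12,0,2.75],[0,0,0]],[0,[-15,0,3.45],[0,0,0]],[0,[-17.5,0,4],[0,0,0]],[0,[-19,0,4.4],[0,0,0]],[0,[-19,0,4.4],[0,0,0]],[0,[-19,0,4.4],[0,0,0]]]'; python3 - <<'E'
from h import *
from workcell import ctrl
p,R=bathtcp(0.1,240,28,k=30.6); print(p)
go(p,R)
for n in("top","side"):
    d=ctrl.get_image(n); cv2.imwrite(f"pics/{n}3.png",d["color"][...,::-1])
E
```

```text
t: 5.05
ee_pos: [528.5, 48.2, 296.0]
orientation: [-1.31, 1.045, -1.04]
ft_force: [0.7, -0.2, -2.7]
width: 12.1
t: 5.85
ee_pos: [530.1, 241.0, 297.3]
orientation: [-1.31, 1.043, -1.042]
ft_force: [-0.2, 0.1, -3.1]
width: 11.6
[517.89200263 238.92486068 267.01819634]
t 5.85 pos [530.1 241.  297.3] F [-0.2  0.1 -3.1] w 11.6 q [ 0.41  0.28  1.65 -0.    1.21  0.18]
shift cm [-0.07  3.03 -1.22] turn [0.4911 0.0008 0.0009]
```

View pics/side3.png

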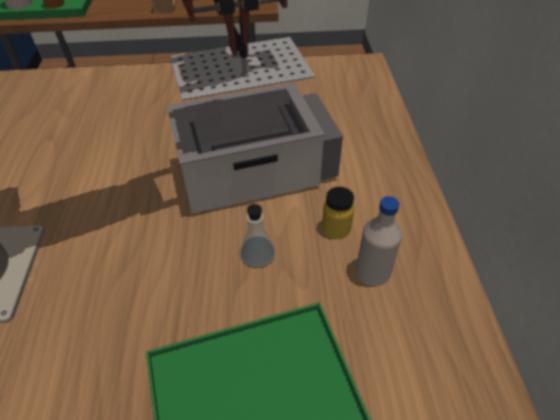

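View pics/top3.png

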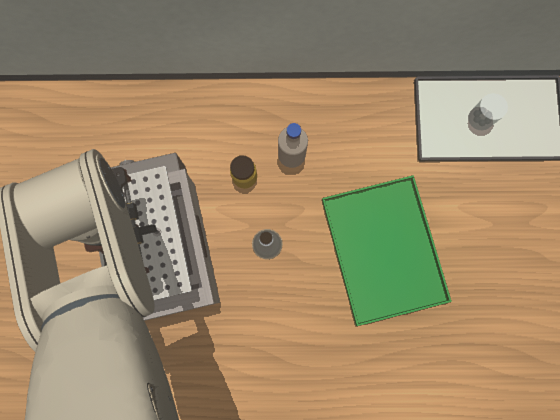

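```bash
python3 - <<'E'
from h import *
from workcell import ctrl
o=ctrl.get_obs(); R=Ro.from_rotvec(o["orientation"]).as_matrix(); C=o["ee_pos"]+R[:,1]*30.6
print("pred underside C",C.round(1))
d=ctrl.get_image("side"); c=cloud(d)
k=(d["z_map"]>0)&(abs(c[...,2]-C[2]-4)<9)&(abs(c[...,0]-C[0])<160)&(abs(c[...,1]-C[1])<120)
m=k.astype(np.uint8); m=cv2.morphologyEx(m,cv2.MORPH_CLOSE,np.ones((3,3)))
cs,_=cv2.findContours(m,cv2.RETR_EXTERNAL,cv2.CHAIN_APPROX_NONE); q=max(cs,key=cv2.contourArea)
print(np.median(c[k],axis=0)); 
w=np.array([onz(d,*p[0],C[2]+4)[:2] for p in q],np.float32); print(cv2.minAreaRect(w))
A=np.c_[c[k][:,:2]-C[:2],np.ones(k.sum())]; print("plane",np.linalg.lstsq(A,c[k][:,2],rcond=None)[0])
E
```

```text
pred underside C [530.4 240.5 267.5]
[525.73656668 227.65992819 272.32515001]
((531.928466796875, 239.33297729492188), (238.50503540039062, 156.05426025390625), 12.828550338745117)
plane [-9.74690635e-04  2.81874381e-03  2.72330691e+02]
```

```bash
python3 -m jog '[[0,[0,0.5,-0.2],[0.07,0,0]],[0,[0,1,-0.4],[0.16,0,0]],[0,[0,1.5,-0.6],[0.25,0,0]],[0,[0,2,-0.8],[0.34,0,0]],[0,[0,2.5,-1],[0.42,0,0]],[0,[-0.07,3,-1.2],[0.489,0,0]],[0,[-0.07,3,-1.2],[0.489,0,0]],[0,[-0.07,3,-1.2],[0.489,0,0]]]'; python3 - <<'E'
from h import *
from workcell import ctrl
c=-106+119*np.cos(np.radians(28)); z=158+119*np.sin(np.radians(28)); 
p,R=bathtcp(c,z,28,k=30.6); print(c,z,p)
go(p,R)
for n in("top","side"):
    d=ctrl.get_image(n); np.savez(n+"4.npz",**d); cv2.imwrite(f"pics/{n}4.png",d["color"][...,::-1])
E
```

```text
t: 6.8
ee_pos: [518.8, 239.1, 269.1]
orientation: [-0.908, 0.725, -1.205]
ft_force: [1.3, 0.6, -2.9]
width: 11.9
-0.9292364497876946 213.867115971521 [516.88858271 238.69578398 240.88531231]
t 6.8 pos [518.8 239.1 269.1] F [ 1.3  0.6 -2.9] w 11.9 q [ 0.47  0.12  2.03 -0.23  0.53  0.42]
shift cm [ 0.    2.4  -1.49] turn [ 0.0011 -0.0005  0.0005]
```

View pics/side4.png

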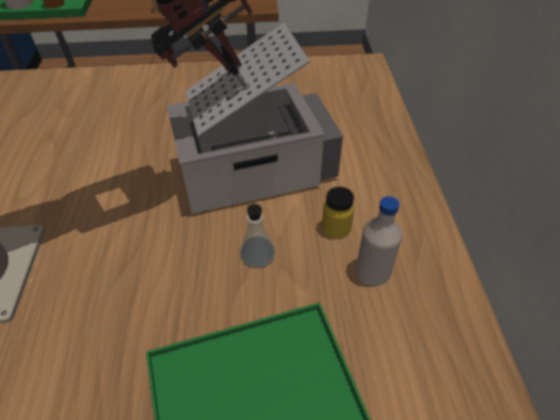

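View pics/top4.png

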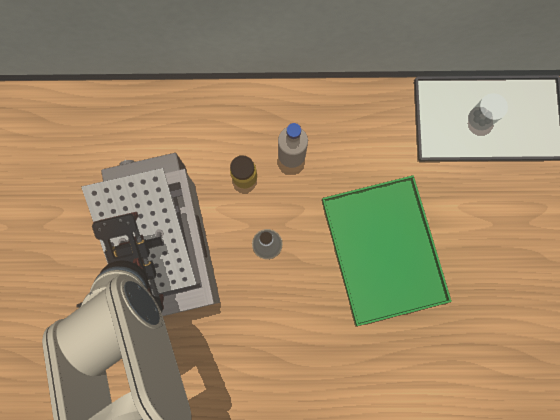

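```bash
cat >> h.py <<'E'
def platefit(d,obs,k=30.6):
    R=Ro.from_rotvec(obs["orientation"]).as_matrix(); C=obs["ee_pos"]+R[:,1]*k
    P=np.c_[R[:,2],np.cross(-R[:,1],R[:,2]),-R[:,1]]  # plate axes
    q=(cloud(d)-C)@P
    m=(d["z_map"]>0)&(abs(q[...,0])<125)&(abs(q[...,1])<80)&(abs(q[...,2]-4)<10)
    w=q[m]; A=np.c_[w[:,:2],np.ones(len(w))]; f=np.linalg.lstsq(A,w[:,2],rcond=None)[0]
    r=abs(A@f-w[:,2])<4; f=np.linalg.lstsq(A[r],w[r,2],rcond=None)[0]
    print("n",m.sum(),"slope x,y (rad)",f[:2].round(4),"top h",f[2].round(2),"x ext",np.percentile(w[r,0],[.3,99.7]).round(1),"y ext",np.percentile(w[r,1],[.3,99.7]).round(1))
    Rb=Ro.from_euler("z",BY,degrees=True).as_matrix()
    print("C bath",((C-B0)@Rb).round(1),"tilt",np.degrees(np.arcsin(P[2,0])).round(2),"low end bath",((C-119*P[:,0]-B0)@Rb).round(1),"high end",((C+119*P[:,0]-B0)@Rb).round(1))
E
python3 - <<'E'
from h import *
from workcell import ctrl
o=ctrl.get_obs()
for n in("top4","side4"): platefit(load(n+".npz"),o)
E
```

```text
n 6322 slope x,y (rad) [-0.0019 -0.0011] top h 4.28 x ext [-119.5  117.4] y ext [-75.1  74.1]
C bath [  2.3   0.3 242.7] tilt 28.05 low end bath [-102.7    0.4  186.8] high end [1.073e+02 2.000e-01 2.987e+02]
n 5584 slope x,y (rad) [-0.0012  0.003 ] top h 4.27 x ext [-117.   119.4] y ext [-76.5  74.4]
C bath [  2.3   0.3 242.7] tilt 28.05 low end bath [-102.7    0.4  186.8] high end [1.073e+02 2.000e-01 2.987e+02]
```

```bash
python3 -m jog '[[0,[0,0.8,-0.5],[0,0,0]],[0,[0,1.6,-1],[0,0,0]],[0,[0,2.4,-1.5],[0,0,0]],[0,[0,2.9,-1.77],[0,0,0]],[0,[0,2.9,-1.77],[0,0,0]],[0,[0,2.9,-1.77],[0,0,0]]]'; python3 - <<'E'
from h import *
from workcell import ctrl
c=-107+119*np.cos(np.radians(28)); z=121+119*np.sin(np.radians(28)); 
p,R=bathtcp(c,z,28,k=30.6); go(p,R)
o=ctrl.get_obs()
for n in("top","side"):
    d=ctrl.get_image(n); platefit(d,o); cv2.imwrite(f"pics/{n}5.png",cv2.resize(d["color"][(slice(130,340),slice(60,260)) if n=="top" else (slice(0,210),slice(130,380))][...,::-1],None,fx=2.8,fy=2.8))
E
```

```text
t: 7.5
ee_pos: [516.8, 239.3, 234.5]
orientation: [-0.908, 0.724, -1.204]
ft_force: [-0.7, -0.2, -3.5]
width: 11.4
t 7.5 pos [516.8 239.3 234.5] F [-0.7 -0.2 -3.5] w 11.4 q [ 0.48  0.17  2.07 -0.27  0.45  0.47]
shift cm [ 0.06  2.66 -1.53] turn [0.0002 0.0002 0.    ]
n 5897 slope x,y (rad) [0.0002 0.0001] top h 4.25 x ext [-118.2  118.9] y ext [-74.8  74.7]
C bath [ -0.9   0.6 207.5] tilt 27.99 low end bath [-105.9    0.6  151.7] high end [104.2   0.7 263.4]
n 5442 slope x,y (rad) [0.0004 0.0027] top h 4.47 x ext [-124.3  120.1] y ext [-76.5  74.7]
C bath [ -0.9   0.6 207.5] tilt 27.99 low end bath [-105.9    0.6  151.7] high end [104.2   0.7 263.4]
```

View pics/side5.png

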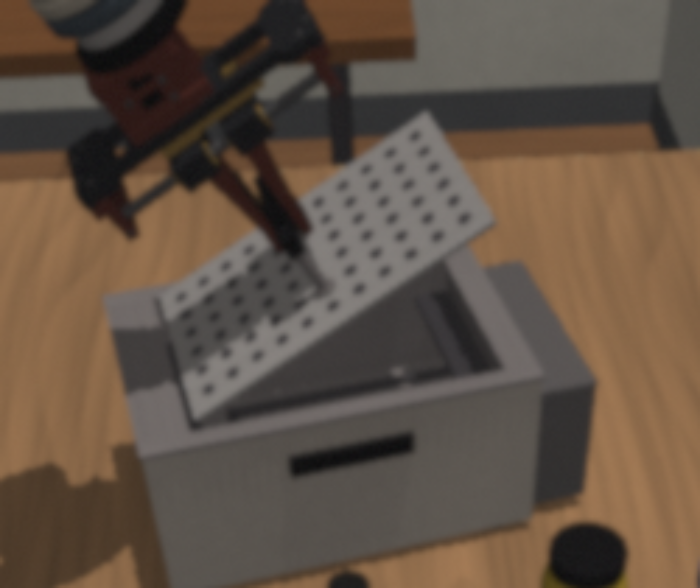

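View pics/top5.png

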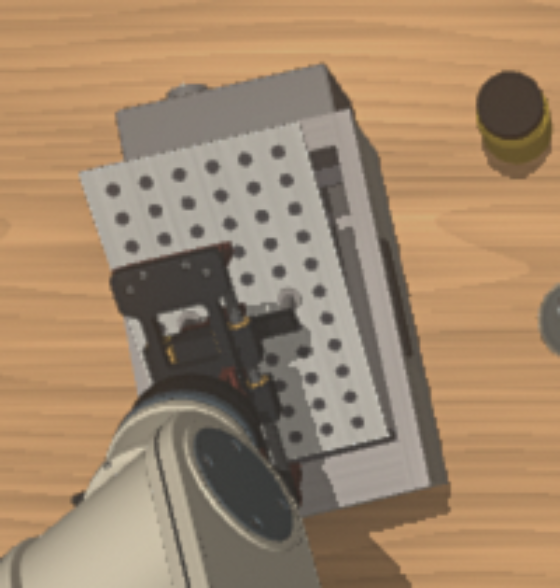

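The low edge sits level with the rim just inside the wide lip (side crop (160–200, 300–415)), clear of both sides. I'll lower it about 30 mm more.

```bash
python3 -m jog '[[0,[0,0.5,-0.28],[0,0,0]],[0,[0,1,-0.57],[0,0,0]],[0,[0.05,1.6,-0.9],[0,0,0]],[0,[0.05,2.2,-1.25],[0,0,0]],[0,[0.06,2.66,-1.53],[0,0,0]],[0,[0.06,2.66,-1.53],[0,0,0]],[0,[0.06,2.66,-1.53],[0,0,0]]]'; python3 - <<'E'
from h import *
from workcell import ctrl
c=-128+119*np.cos(np.radians(28)); z=120+119*np.sin(np.radians(28)); 
p,R=bathtcp(c,z,28,k=30.6); go(p,R)
o=ctrl.get_obs()
for n in("top","side"): platefit(ctrl.get_image(n),o)
E
```

```text
t: 8.3
ee_pos: [515.9, 238.5, 203.9]
orientation: [-0.908, 0.724, -1.204]
ft_force: [-0.0, -0.3, -3.1]
width: 12.1
t 8.3 pos [515.9 238.5 203.9] F [-0.  -0.3 -3.1] w 12.1 q [ 0.48  0.22  2.09 -0.33  0.37  0.53]
shift cm [-0.   -0.89 -1.9 ] turn [0.0001 0.0002 0.    ]
n 5545 slope x,y (rad) [-0.0002 -0.0002] top h 4.29 x ext [-118.3  119. ] y ext [-74.7  74.8]
C bath [ -1.9  -0.  176.9] tilt 28.0 low end bath [-107.   -0.  121.] high end [103.2   0.  232.8]
n 5131 slope x,y (rad) [-0.0004  0.0023] top h 4.44 x ext [-116.1  120.2] y ext [-76.2  74.8]
C bath [ -1.9  -0.  176.9] tilt 28.0 low end bath [-107.   -0.  121.] high end [103.2   0.  232.8]
```

```bash
python3 -m jog '[[0,[0,-0.2,-0.45],[0,0,0]],[0,[0,-0.4,-0.9],[0,0,0]],[0,[0,-0.6,-1.3],[0,0,0]],[0,[0,-0.75,-1.6],[0,0,0]],[0,[0,-0.84,-1.8],[0,0,0]],[0,[0,-0.84,-1.8],[0,0,0]],[0,[0,-0.84,-1.8],[0,0,0]]]'; python3 - <<'E'
from h import *
from workcell import ctrl
for th,lx,lz in((21,-127.5,119.5),(14,-128,119),(7,-128.5,118),(0,-129,118)):
    c=lx+119*np.cos(np.radians(th)); z=lz+119*np.sin(np.radians(th)); 
    p,R=bathtcp(c,z,th,k=30.6); go(p,R)
o=ctrl.get_obs()
for n in("top","side"): platefit(ctrl.get_image(n),o)
E
```

```text
t: 9.1
ee_pos: [496.7, 234.1, 203.2]
orientation: [-0.907, 0.723, -1.204]
ft_force: [-0.7, -0.5, -2.9]
width: 11.9
t 9.1 pos [496.7 234.1 203.2] F [-0.7 -0.5 -2.9] w 11.9 q [ 0.49  0.19  2.13 -0.35  0.36  0.56]
shift cm [0.   1.51 0.17] turn [-1.228e-01  0.000e+00 -1.000e-04]
t 9.1 pos [496.7 234.1 203.2] F [-0.7 -0.5 -2.9] w 11.9 q [ 0.49  0.19  2.13 -0.35  0.36  0.56]
shift cm [0.   3.03 0.21] turn [-2.45e-01  0.00e+00 -1.00e-04]
t 9.1 pos [496.7 234.1 203.2] F [-0.7 -0.5 -2.9] w 11.9 q [ 0.49  0.19  2.13 -0.35  0.36  0.56]
shift cm [0.   4.59 0.03] turn [-3.671e-01  1.000e-04 -1.000e-04]
t 9.1 pos [496.7 234.1 203.2] F [-0.7 -0.5 -2.9] w 11.9 q [ 0.49  0.19  2.13 -0.35  0.36  0.56]
shift cm [ 0.    6.04 -0.27] turn [-4.893e-01  1.000e-04 -1.000e-04]
n 5236 slope x,y (rad) [-0.0003 -0.0009] top h 4.18 x ext [-98. 119.] y ext [-74.7  74.9]
C bath [-21.6   0.  176.2] tilt 28.04 low end bath [-126.6    0.   120.3] high end [ 83.4   0.  232.2]
n 4741 slope x,y (rad) [-0.0013  0.0019] top h 4.21 x ext [-96.4 120.1] y ext [-76.6  74.9]
C bath [-21.6   0.  176.2] tilt 28.04 low end bath [-126.6    0.   120.3] high end [ 83.4   0.  232.2]
```

```bash
python3 -m jog '[[0,[0,0.5,0.07],[-0.041,0,0]],[0,[0,1.0,0.12],[-0.082,0,0]],[0,[0,1.5,0.17],[-0.123,0,0]],[0,[0,2,0.19],[-0.164,0,0]],[0,[0,2.5,0.2],[-0.204,0,0]],[0,[0,3.03,0.21],[-0.245,0,0]],[0,[0,3.03,0.21],[-0.245,0,0]],[0,[0,3.03,0.21],[-0.245,0,0]]]'; python3 - <<'E'
from h import *
from workcell import ctrl
for th,lx,lz in((7,-128.5,118),(0,-129,117)):
    c=lx+119*np.cos(np.radians(th)); z=lz+119*np.sin(np.radians(th)); 
    p,R=bathtcp(c,z,th,k=30.6); go(p,R)
o=ctrl.get_obs()
for n in("top","side"): platefit(ctrl.get_image(n),o)
E
```

```text
t: 10.0
ee_pos: [512.4, 237.5, 177.2]
orientation: [-1.108, 0.884, -1.132]
ft_force: [0.6, -0.1, -3.2]
width: 12.1
t 10.0 pos [512.4 237.5 177.2] F [ 0.6 -0.1 -3.2] w 12.1 q [ 0.44  0.31  1.96 -0.09  0.63  0.28]
shift cm [-0.01  1.53  0.22] turn [-1.224e-01 -1.000e-04  2.000e-04]
t 10.0 pos [512.4 237.5 177.2] F [ 0.6 -0.1 -3.2] w 12.1 q [ 0.44  0.31  1.96 -0.09  0.63  0.28]
shift cm [-0.01  3.11  0.25] turn [-2.446e-01 -1.000e-04  2.000e-04]
n 4433 slope x,y (rad) [0.0007 0.0019] top h 4.24 x ext [-99.2 118.6] y ext [-74.9  74.6]
C bath [-1.250e+01 -1.000e-01  1.475e+02] tilt 14.02 low end bath [-1.280e+02 -1.000e-01  1.187e+02] high end [102.9  -0.2 176.3]
n 4607 slope x,y (rad) [-0.0002  0.0015] top h 4.7 x ext [-97.7 119.3] y ext [-76.6  76.2]
C bath [-1.250e+01 -1.000e-01  1.475e+02] tilt 14.02 low end bath [-1.280e+02 -1.000e-01  1.187e+02] high end [102.9  -0.2 176.3]
```

```bash
python3 -m jog '[[0,[0,0.38,0.06],[-0.031,0,0]],[0,[0,0.77,0.12],[-0.062,0,0]],[0,[0,1.15,0.17],[-0.092,0,0]],[0,[0,1.53,0.22],[-0.1225,0,0]],[0,[0,1.53,0.22],[-0.1225,0,0]],[0,[0,1.53,0.22],[-0.1225,0,0]]]'; python3 - <<'E'
from h import *
from workcell import ctrl
for th,lx,lz in((0,-129,117),):
    c=lx+119*np.cos(np.radians(th)); z=lz+119*np.sin(np.radians(th)); 
    p,R=bathtcp(c,z,th,k=30.6); go(p,R)
o=ctrl.get_obs()
for n in("top","side"):
    d=ctrl.get_image(n); platefit(d,o); cv2.imwrite(f"pics/{n}6.png",cv2.resize(d["color"][(slice(130,340),slice(60,260)) if n=="top" else (slice(30,210),slice(130,380))][...,::-1],None,fx=2.8,fy=2.8))
E
```

```text
t: 10.7
ee_pos: [517.7, 238.8, 163.0]
orientation: [-1.208, 0.963, -1.089]
ft_force: [-0.1, -0.5, -2.7]
width: 12.0
t 10.7 pos [517.7 238.8 163. ] F [-0.1 -0.5 -2.7] w 12.0 q [ 0.42  0.37  1.88 -0.04  0.77  0.22]
shift cm [-0.01  1.59  0.26] turn [-1.223e-01  1.000e-04  2.000e-04]
n 3810 slope x,y (rad) [ 0.0005 -0.0006] top h 4.2 x ext [-99.3 124.7] y ext [-76.1  74.5]
C bath [-1.080e+01 -1.000e-01  1.327e+02] tilt 7.0 low end bath [-1.289e+02 -1.000e-01  1.182e+02] high end [ 1.074e+02 -1.000e-01  1.472e+02]
n 4203 slope x,y (rad) [ 0.0001 -0.    ] top h 4.9 x ext [-97.8 123.4] y ext [-75.7  76. ]
C bath [-1.080e+01 -1.000e-01  1.327e+02] tilt 7.0 low end bath [-1.289e+02 -1.000e-01  1.182e+02] high end [ 1.074e+02 -1.000e-01  1.472e+02]
```

View pics/side6.png

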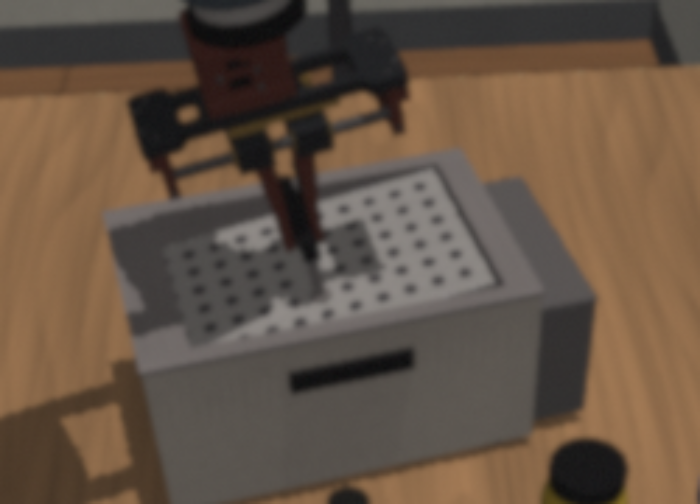

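View pics/top6.png

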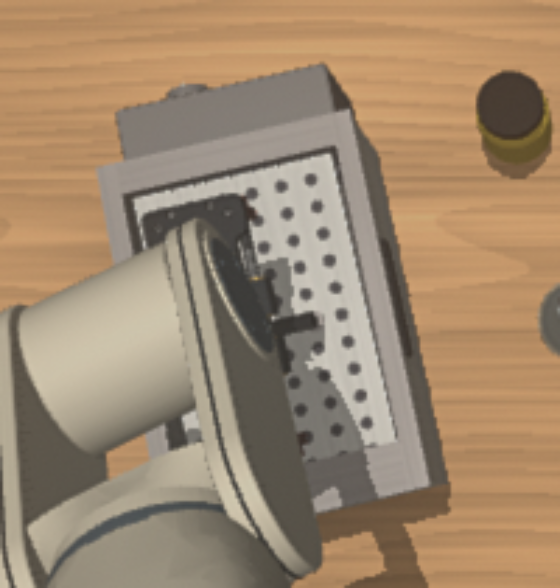

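The high end is level with the narrow lip, with a visible even gap (side crop (440–500, 165–285)), and the low end is hidden under the wide lip. Next I flatten it.

```bash
python3 -m jog '[[0,[0,0.26,0.05],[-0.02,0,0]],[0,[0,0.52,0.1],[-0.041,0,0]],[0,[0,0.8,0.14],[-0.061,0,0]],[0,[0,1.07,0.19],[-0.082,0,0]],[0,[0,1.33,0.23],[-0.102,0,0]],[0,[0,1.59,0.26],[-0.1223,0,0]],[0,[0,1.59,0.26],[-0.1223,0,0]],[0,[0,1.59,0.26],[-0.1223,0,0]]]'; python3 - <<'E'
from h import *
from workcell import ctrl
p,R=bathtcp(-9.5,113,0,k=30.6); go(p,R)
o=ctrl.get_obs()
for n in("top","side"): platefit(ctrl.get_image(n),o)
E
```

```text
t: 11.6
ee_pos: [522.4, 239.9, 147.3]
orientation: [-1.308, 1.043, -1.042]
ft_force: [-0.6, -0.9, -3.0]
width: 11.7
t 11.6 pos [522.4 239.9 147.3] F [-0.6 -0.9 -3. ] w 11.7 q [0.41 0.45 1.8  0.   0.9  0.19]
shift cm [-0.01  0.37  0.02] turn [ 0.0011 -0.0001  0.0001]
n 3292 slope x,y (rad) [-0.0007 -0.0007] top h 4.09 x ext [-100.  118.] y ext [-74.7  -4.7]
C bath [-9.700e+00 -1.000e-01  1.167e+02] tilt -0.06 low end bath [-1.287e+02 -1.000e-01  1.168e+02] high end [ 1.093e+02 -1.000e-01  1.166e+02]
n 3320 slope x,y (rad) [0.001  0.0004] top h 5.08 x ext [-98.6 119.2] y ext [-44.7  76.3]
C bath [-9.700e+00 -1.000e-01  1.167e+02] tilt -0.06 low end bath [-1.287e+02 -1.000e-01  1.168e+02] high end [ 1.093e+02 -1.000e-01  1.166e+02]
```

```bash
python3 -m jog '[[0,[0,0,0.2],[0,0,0]],[0,[0,0,0.4],[0,0,0]],[0,[0,0,0.6],[0,0,0]],[0,[0,0,0.75],[0,0,0]],[0,[0,0,0.8],[0,0,0]],[0,[0,0,0.8],[0,0,0]],[0,[0,0,0.8],[0,0,0]]]'; python3 -m jog '[[0,[0,0,0.05],[0,0,0]],[0,[0,0,0.1],[0,0,0]],[0,[0,0,0.1],[0,0,0]],[0,[0,0,0.1],[0,0,0]]]';python3 -m jog '[[0,[0,0,0.05],[0,0,0]],[0,[0,0,0.1],[0,0,0]],[0,[0,0,0.1],[0,0,0]],[0,[0,0,0.1],[0,0,0]]]'; python3 - <<'E'
from h import *
from workcell import ctrl
p,R=bathtcp(1,113,0,k=30.6); go(p,R)
E
```

```text
t: 12.4
ee_pos: [530.1, 241.6, 147.5]
orientation: [-1.308, 1.043, -1.042]
ft_force: [-0.4, -1.0, -3.0]
width: 11.8
t: 12.8
ee_pos: [531.1, 241.9, 147.6]
orientation: [-1.308, 1.043, -1.042]
ft_force: [0.3, 0.7, -3.3]
width: 11.8
t: 13.2
ee_pos: [532.1, 242.2, 147.6]
orientation: [-1.308, 1.043, -1.042]
ft_force: [0.0, -0.2, -3.2]
width: 12.0
t 13.2 pos [532.1 242.2 147.6] F [ 0.  -0.2 -3.2] w 12.0 q [0.41 0.46 1.77 0.   0.91 0.18]
shift cm [-0.    0.4   0.07] turn [ 0.0008  0.0001 -0.    ]
```

Not touching the end wall yet at x≈0.3. I'll feel on in 0.5 mm steps.

```bash
python3 -m jog '[[0,[0,0,0.05],[0,0,0]],[0,[0,0,0.05],[0,0,0]],[0,[0,0,0.05],[0,0,0]]]'; python3 -m jog '[[0,[0,0,0.05],[0,0,0]],[0,[0,0,0.05],[0,0,0]],[0,[0,0,0.05],[0,0,0]]]'
```

```text
t: 13.5
ee_pos: [532.6, 242.3, 147.6]
orientation: [-1.308, 1.043, -1.042]
ft_force: [0.4, 1.0, -3.3]
width: 12.0
t: 13.8
ee_pos: [532.9, 242.3, 147.5]
orientation: [-1.308, 1.043, -1.042]
ft_force: [-0.7, 1.1, -3.0]
width: 12.0
```

```bash
python3 -m jog '[[0,[0,0,0.05],[0,0,0]],[0,[0,0,0.05],[0,0,0]],[0,[0,0,0.05],[0,0,0]]]'; python3 -c "
from h import *
p,R=bathtcp(1,113,0,k=30.6); go(p,R)"
```

```text
t: 14.1
ee_pos: [532.9, 242.3, 147.4]
orientation: [-1.309, 1.044, -1.041]
ft_force: [-5.0, -0.1, -1.0]
width: 11.9
t 14.1 pos [532.9 242.3 147.4] F [-5.  -0.1 -1. ] w 11.9 q [0.41 0.46 1.77 0.   0.91 0.18]
shift cm [-0.    0.38 -0.01] turn [0.0023 0.0001 0.0001]
```

Wall felt at x≈1.1 (5 N), matching the expected home position of 1. I'll back off 0.5 mm and lower to feel the rails.

```bash
python3 -m jog '[[0,[0,0,-0.06],[0,0,0]],[0,[0,0,-0.06],[0,0,0]],[0,[0,0.07,-0.06],[0,0,0]],[0,[0,0.14,-0.06],[0,0,0]],[0,[0,0.2,-0.06],[0,0,0]],[0,[0,0.2,-0.06],[0,0,0]],[0,[0,0.2,-0.06],[0,0,0]]]'; python3 -m jog '[[0,[0,0.05,0],[0,0,0]],[0,[0,0.1,0],[0,0,0]],[0,[0,0.1,0],[0,0,0]],[0,[0,0.1,0],[0,0,0]]]'; python3 -m jog '[[0,[0,0.05,0],[0,0,0]],[0,[0,0.05,0],[0,0,0]],[0,[0,0.05,0],[0,0,0]]]'; python3 -c "
from h import *
p,R=bathtcp(1,111,0,k=30.6); go(p,R)"
```

```text
t: 14.8
ee_pos: [532.9, 242.3, 145.4]
orientation: [-1.308, 1.043, -1.042]
ft_force: [-4.1, 0.5, -2.6]
width: 11.9
t: 15.2
ee_pos: [532.9, 242.3, 144.5]
orientation: [-1.308, 1.043, -1.042]
ft_force: [-4.2, -1.0, -1.0]
width: 11.8
t: 15.5
ee_pos: [532.8, 242.3, 144.1]
orientation: [-1.308, 1.043, -1.042]
ft_force: [-5.6, -1.1, -0.2]
width: 11.9
t 15.5 pos [532.8 242.3 144.1] F [-5.6 -1.1 -0.2] w 11.9 q [0.41 0.47 1.77 0.   0.9  0.18]
shift cm [-0.    0.25  0.  ] turn [0.0012 0.     0.    ]
```

```bash
python3 -m jog '[[0,[0,0,-0.05],[0,0,0]],[0,[0,0,-0.1],[0,0,0]],[0,[0,0,-0.1],[0,0,0]],[0,[0,0,-0.1],[0,0,0]]]'; python3 -c "
from h import *
p,R=bathtcp(1,111,0,k=30.6); go(p,R)"
```

```text
t: 15.9
ee_pos: [532.7, 242.3, 144.2]
orientation: [-1.306, 1.042, -1.042]
ft_force: [-0.6, -0.4, -2.1]
width: 11.8
t 15.9 pos [532.7 242.3 144.2] F [-0.6 -0.4 -2.1] w 11.8 q [ 0.41  0.47  1.77 -0.    0.9   0.18]
shift cm [-0.    0.26  0.01] turn [-0.0006  0.     -0.0001]
```

```bash
python3 -m jog '[[0,[0,0.05,0],[0,0,0]],[0,[0,0.05,0],[0,0,0]],[0,[0,0.05,0],[0,0,0]],[0,[0,0.05,0],[0,0,0]]]';python3 -m jog '[[0,[0,0.05,0],[0,0,0]],[0,[0,0.05,0],[0,0,0]],[0,[0,0.05,0],[0,0,0]],[0,[0,0.05,0],[0,0,0]]]'
```

```text
t: 16.3
ee_pos: [532.0, 242.1, 143.5]
orientation: [-1.308, 1.043, -1.042]
ft_force: [1.3, 0.0, -2.8]
width: 12.1
t: 16.7
ee_pos: [532.0, 242.1, 143.1]
orientation: [-1.308, 1.043, -1.042]
ft_force: [0.5, 0.4, -3.4]
width: 11.9
```

```bash
python3 -m jog '[[0,[0,0.05,0],[0,0,0]],[0,[0,0.05,0],[0,0,0]],[0,[0,0.05,0],[0,0,0]],[0,[0,0.05,0],[0,0,0]]]'; python3 -c "
from h import *
p,R=bathtcp(1,111,0,k=30.6); go(p,R)"
```

```text
t: 17.1
ee_pos: [532.0, 242.1, 142.6]
orientation: [-1.308, 1.043, -1.042]
ft_force: [-0.2, -0.2, -3.0]
width: 11.8
t 17.1 pos [532.  242.1 142.6] F [-0.2 -0.2 -3. ] w 11.8 q [0.41 0.47 1.78 0.   0.9  0.18]
shift cm [-0.    0.1   0.08] turn [ 0.0008  0.0001 -0.    ]
```

Now free of the wall, underside ≈112.0.

```bash
python3 -m jog '[[0,[0,0.05,0],[0,0,0]],[0,[0,0.05,0],[0,0,0]],[0,[0,0.05,0],[0,0,0]],[0,[0,0.05,0],[0,0,0]]]'; python3 -m jog '[[0,[0,0.05,0],[0,0,0]],[0,[0,0.05,0],[0,0,0]],[0,[0,0.05,0],[0,0,0]],[0,[0,0.05,0],[0,0,0]]]'
```

```text
t: 17.5
ee_pos: [532.0, 242.1, 142.1]
orientation: [-1.308, 1.043, -1.042]
ft_force: [-0.6, 0.4, -4.4]
width: 12.0
t: 17.9
ee_pos: [532.0, 242.1, 141.6]
orientation: [-1.308, 1.043, -1.042]
ft_force: [-1.0, -0.3, -2.2]
width: 11.9
```

```bash
python3 -m jog '[[0,[0,0.05,0],[0,0,0]],[0,[0,0.05,0],[0,0,0]],[0,[0,0.05,0],[0,0,0]],[0,[0,0.05,0],[0,0,0]]]'; python3 -c "
from h import *
p,R=bathtcp(1,111,0,k=30.6); go(p,R)"
```

```text
t: 18.3
ee_pos: [532.1, 242.2, 141.6]
orientation: [-1.307, 1.043, -1.042]
ft_force: [-2.6, -1.6, 6.1]
width: 11.7
t 18.3 pos [532.1 242.2 141.6] F [-2.6 -1.6  6.1] w 11.7 q [0.41 0.47 1.78 0.   0.9  0.18]
shift cm [-0.    0.    0.07] turn [ 0.0005  0.0001 -0.    ]
```

Rails felt at ≈111 mm (+6 N). I'll ease the pressure slightly, then slide home to the wall.

```bash
python3 -m jog '[[0,[0,-0.03,0],[0,0,0]],[0,[0,-0.03,0.05],[0,0,0]],[0,[0,-0.03,0.1],[0,0,0]],[0,[0,-0.03,0.1],[0,0,0]],[0,[0,-0.03,0.1],[0,0,0]]]'; python3 -c "
from h import *
p,R=bathtcp(1,111,0,k=30.6); go(p,R)"
```

```text
t: 18.8
ee_pos: [532.0, 242.2, 141.6]
orientation: [-1.309, 1.044, -1.041]
ft_force: [-6.0, -2.1, 7.3]
width: 11.9
t 18.8 pos [532.  242.2 141.6] F [-6.  -2.1  7.3] w 11.9 q [0.41 0.47 1.78 0.   0.9  0.18]
shift cm [-0.    0.    0.07] turn [0.0027 0.     0.0001]
```

```bash
python3 -m jog '[[0,[0,-0.04,0],[0,0,0]],[0,[0,-0.04,0.05],[0,0,0]],[0,[0,-0.04,0.05],[0,0,0]],[0,[0,-0.04,0.05],[0,0,0]]]'; python3 -c "
from h import *
p,R=bathtcp(1,111,0,k=30.6); go(p,R)"
```

```text
t: 19.2
ee_pos: [532.8, 242.4, 141.6]
orientation: [-1.309, 1.044, -1.041]
ft_force: [-5.2, -1.8, 4.5]
width: 11.6
t 19.2 pos [532.8 242.4 141.6] F [-5.2 -1.8  4.5] w 11.6 q [0.41 0.47 1.77 0.   0.9  0.18]
shift cm [ 0.  0. -0.] turn [0.0023 0.     0.    ]
```

```bash
python3 -m jog '[[0,[0,0,-0.05],[0,0,0]],[0,[0,0,-0.05],[0,0,0]],[0,[0,0,-0.05],[0,0,0]]]'; python3 - <<'E'
from h import *
from workcell import ctrl
p,R=bathtcp(1,111,0,k=30.6); go(p,R)
o=ctrl.get_obs()
for n in("top","side"):
    d=ctrl.get_image(n); platefit(d,o); cv2.imwrite(f"pics/{n}7.png",cv2.resize(d["color"][(slice(130,340),slice(60,260)) if n=="top" else (slice(30,210),slice(130,380))][...,::-1],None,fx=2.8,fy=2.8))
E
```

```text
t: 19.5
ee_pos: [532.8, 242.4, 141.6]
orientation: [-1.308, 1.043, -1.042]
ft_force: [-4.0, -1.0, 2.5]
width: 12.2
t 19.5 pos [532.8 242.4 141.6] F [-4.  -1.   2.5] w 12.2 q [0.41 0.47 1.77 0.   0.9  0.18]
shift cm [ 0.    0.01 -0.01] turn [ 0.0011  0.0001 -0.    ]
n 3361 slope x,y (rad) [ 0.0014 -0.0015] top h 4.15 x ext [-110.6  118.6] y ext [-74.6  -4.9]
C bath [  1.   0. 111.] tilt -0.07 low end bath [-118.     0.   111.2] high end [120.    0.  110.9]
n 3275 slope x,y (rad) [0.0014 0.0004] top h 4.99 x ext [-109.   120.4] y ext [-37.8  78.3]
C bath [  1.   0. 111.] tilt -0.07 low end bath [-118.     0.   111.2] high end [120.    0.  110.9]
```

View pics/side7.png

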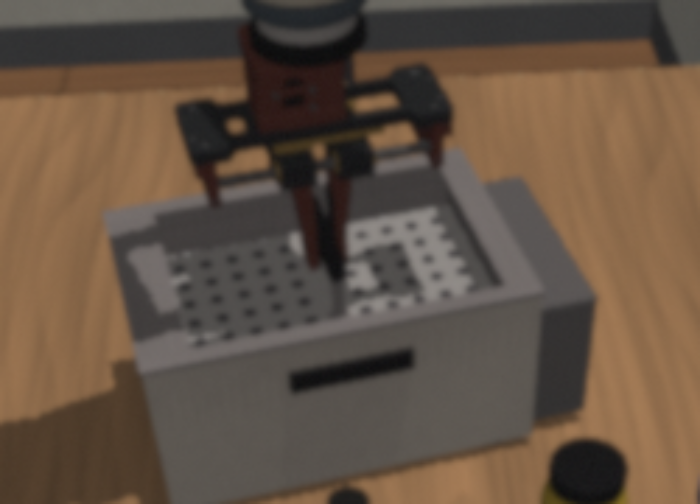

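The plate lies below the rim, level. The dark strip by the narrow lip (crop (460–500, 210–290)) is shadow, since the depth data shows plate out to +120. Releasing now.

```bash
python3 -m jog '[[0,[0,0,0],[0,0,0]],[0.3,[0,0,0],[0,0,0]],[0.6,[0,0,0],[0,0,0]],[0.6,[0,0,0],[0,0,0]],[0.6,[0,0,0],[0,0,0]],[0.6,[0,0,0],[0,0,0]],[0.6,[0,0,0],[0,0,0]],[0.6,[0,0,0],[0,0,0]]]'
```

```text
t: 20.4
ee_pos: [533.0, 242.3, 141.8]
orientation: [-1.308, 1.043, -1.042]
ft_force: [-1.0, 0.1, 0.2]
width: 52.9
```

```bash
python3 -m jog '[[0.6,[0,-1,0],[0,0,0]],[0.6,[0,-3,0],[0,0,0]],[0.6,[0,-6,0],[0,0,0]],[0.6,[0,-10,0],[0,0,0]],[0.6,[0,-14,0],[0,0,0]],[0.6,[0,-18,0],[0,0,0]],[0.6,[0,-20,0],[0,0,0]],[0.6,[0,-20,0],[0,0,0]]]';  python3 -m jog '[[0.6,[5,-2,-4],[0,0,0]],[0.6,[10,-4,-8],[0,0,0]],[0.6,[14,-6,-12],[0,0,0]],[0.6,[18,-6,-16],[0,0,0]],[0.6,[20,-6,-16],[0,0,0]],[0.6,[20,-6,-16],[0,0,0]]]'; python3 - <<'E'
from h import *
from workcell import ctrl
import workcell
o=ctrl.get_obs()
for n in("top","side"):
    d=ctrl.get_image(n); np.savez(n+"8.npz",**d); c=cloud(d)
    Rb=Ro.from_euler("z",BY,degrees=True).as_matrix(); b=(c-B0)@Rb
    m=(d["z_map"]>0)&(abs(b[...,0])<121)&(abs(b[...,1])<79)&(abs(b[...,2]-115)<8)
    w=b[m]; A=np.c_[w[:,:2],np.ones(len(w))]; print(n,len(w),np.linalg.lstsq(A,w[:,2],rcond=None)[0].round(4),np.percentile(w[:,0],[.5,99.5]),np.percentile(w[:,1],[.5,99.5]))
    h=(d["z_map"]>0)&(abs(b[...,0])<40)&(abs(b[...,1])<60)&(abs(b[...,2]-164)<8); print("bar bath",b[h].mean(0),cv2.minAreaRect(b[h][:,:2].astype(np.float32)))
    cv2.imwrite(f"pics/{n}8.png",d["color"][...,::-1])
E
```

```text
t: 21.2
ee_pos: [534.6, 243.1, 346.3]
orientation: [-1.301, 1.039, -1.044]
ft_force: [-0.0, -1.0, 0.4]
width: 52.2
t: 21.8
ee_pos: [419.5, 9.0, 401.6]
orientation: [-1.308, 1.045, -1.044]
ft_force: [0.4, 0.5, 0.4]
width: 52.8
top 6898 [7.000000e-04 1.000000e-04 1.152435e+02] [-108.51892513  118.90917301] [-73.57458556  75.33071563]
bar bath [ 2.88255415e-02 -7.31338415e-01  1.67274442e+02] ((0.7104864120483398, -0.23564529418945312), (12.679638862609863, 85.5038070678711), 0.048072561621665955)
side 3298 [ 3.000000e-04 -1.700000e-03  1.161191e+02] [-107.38951746  120.62405993] [-37.8670836   75.93769831]
bar bath [  1.00779431  -7.4071693  166.82648819] ((1.897350549697876, -1.8627357482910156), (12.635252952575684, 87.9296875), 0.7674872875213623)
```

View pics/side8.png

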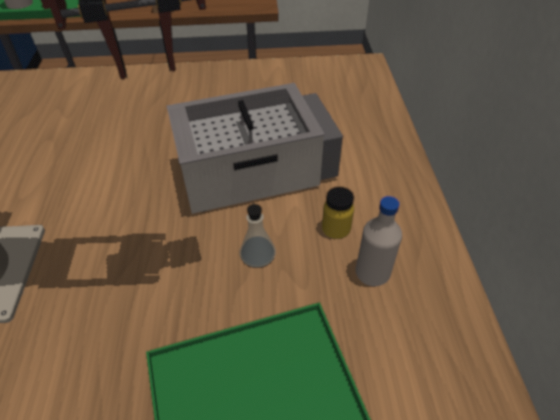

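View pics/top8.png

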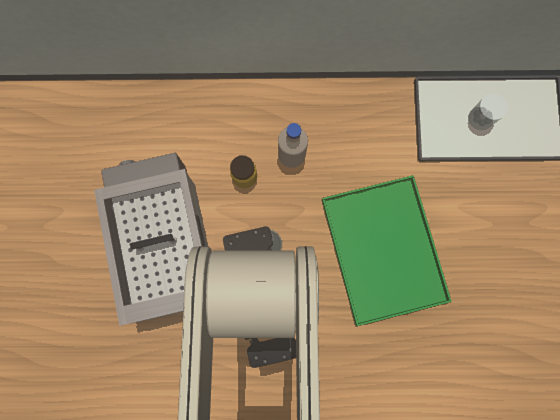

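The bar centre is at bath x≈0.7–1.9 and y≈−0.2 to −1.9, square within 1°, plate slope ≤0.002, and the bystanders are unmoved. Handing in.

```bash
python3 -c "
from workcell import ctrl
print(ctrl.close_job())"
```

```text
the job is handed in; nothing more can be done
None
```

I put the plate in the bath, flat on both rails and pushed home against the end wall under the narrow lip, then released it and handed the job in at about 22 s of the 67 s limit. The hand-in gives no verdict.

- **What I did:** I gripped the handle bar and carried the plate over the bath. I tilted it 28° and put the low end under the wide lip, then flattened it and felt for the end wall with about 5 N. I lowered it in 0.5 mm steps until it bore on the rails, slid it the last 1 mm home and let go.
- **Rail height:** the rails were felt at 111 mm above the table. The cameras had suggested 111 to 112 mm.
- **Forces:** the largest end-of-move wrist readings were 6 N sideways and about 7 N upwards. On its way down the plate rubbed on the end wall with 4 to 6 N, because my first back-off was too small; I backed off a further 1 mm before it reached the rails.
- **Final position:** the last arm pose while still gripping put the plate centre at x = 1.0, y = 0.0 mm in the bath's frame. After release the cameras put the bar centre at x = 0.7 (top) or 1.9 (side) and y = −0.2 or −1.9. It was square within 0.8° and level within 0.002 rad.
- **Disagreement between checks:** the two views differ by 1 to 2 mm, which fits their stated calibration, and both are inside the limits.
- **Bottle, jar and flask:** they look unmoved in the last pictures. I judged this by eye and did not measure them again.

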